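Clamp chair slats in a notched sliding jig

TASK

First clear all the wooden offcuts off the slat jig's bed into the scrap box. Then hold the release bar up and draw the carriage back to make room, lay every slat flat and square across the bed between fence and carriage, roughly centred and all side by side, and with the release bar held up again slide the carriage to push the whole row of slats snugly against the fence. Let go so that the bar drops right down into the nearest notch, and leave the grinder, tin and bottle alone.

Things in the scene. Friction and masses are not known exactly. Their poses are not given: they have to be found in the camera images.
- jig: Slat jig, fixed; base 176 x 372 mm. Origin: centre of its underside; x across the bed (as the slats lie), y along the slide to the fence, z up. Bed: two flat wood runners along y, 70 mm wide each, tops 40 mm up, reaching y = -186 to +165 mm, x = -85 to +85, with a 30 mm slot between, its steel rungs (notches) 7.5 mm below the bed. Fence: dark wood block, 160 mm wide, 20 thick, top 65 mm up.
- fence_face (a point): Point on the jig's fence face, mid-width, at the bed's surface (40 mm above the bench); jig frame (0, 165, 40) mm.
- carriage_face (a point): Point on the face of the carriage that looks at the fence, mid-width, at bed height. The carriage is a dark wood block 150 mm (x) x 44 mm (y), from 2 mm above the bed to 35 mm above the bed (75 mm above the bench), that slides along jig y over the bed; its centre is 22 mm behind this face.
- bar_grip (a point): Centre of the release bar's grip: a square steel bar 14 x 14 mm, 120 mm long along jig x, 100 mm above the bench when down (18 mm free gap between it and the carriage's top), carried on two uprights at its ends 100 mm clear apart, and above the middle of the carriage.
- carriage (a joint): Opening of the jig in m: from fence face to carriage face. 0 shut, 0.285 fully back (jig -y). Slides easily (1 N) with the bar up, moved by the bar itself; locked, but for 1 to 2 mm of play, with the bar down. Notches at 0.0025 + 0.016 k: n slats (32 mm each) side by side fit the notch at 0.032 n + 0.0025.
- release (a joint): Lift of the release bar above the carriage in m: 0 down and caught in a notch, 0.020 top stop. It must be lifted at least 0.014 to clear the rungs. A spring pulls it down (with its weight 9 N when down, 12 N at the top). About 0.0125: it rests on top of a rung between two notches, not caught.
- slat1_c (a point): Centre of a slat: pale wood strip 170 (own x) x 32 (own y) x 20 mm (own z), 0.06 to 0.13 kg, lying flat on the bench at the start. Two to four slats are there, all alike.
- slat2_c (a point): Centre of a slat: pale wood strip 170 (own x) x 32 (own y) x 20 mm (own z), 0.06 to 0.13 kg, lying flat on the bench at the start. Two to four slats are there, all alike.
- slat3_c (a point): Centre of a slat: pale wood strip 170 (own x) x 32 (own y) x 20 mm (own z), 0.06 to 0.13 kg, lying flat on the bench at the start. Two to four slats are there, all alike.
- slat4_c (a point): Centre of a slat: pale wood strip 170 (own x) x 32 (own y) x 20 mm (own z), 0.06 to 0.13 kg, lying flat on the bench at the start. Two to four slats are there, all alike.
- offcut1_c (a point): Centre of an offcut: short pale wood block 65 (own x) x 45 (own y) x 30 mm (own z), under 0.1 kg, lying on the jig's bed behind the carriage at the start. Two or three are there, all alike.
- offcut2_c (a point): Centre of an offcut: short pale wood block 65 (own x) x 45 (own y) x 30 mm (own z), under 0.1 kg, lying on the jig's bed behind the carriage at the start. Two or three are there, all alike.
- offcut3_c (a point): Centre of an offcut: short pale wood block 65 (own x) x 45 (own y) x 30 mm (own z), under 0.1 kg, lying on the jig's bed behind the carriage at the start. Two or three are there, all alike.
- scrap_box: Open plywood box, empty at the start, fixed to the bench; 130 (x) x 200 (y) x 60 mm high outside, walls and floor 6 mm. Origin at the centre of its underside, z up.
- grinder_c (a point): Bystander: cordless brush grinder, about 220 mm long, 90 mm high; point at its middle, 45 mm up. Stands where it is; leave alone.
- tin_c (a point): Bystander: round varnish tin, 90 mm across, 110 mm high; point at its centre. Leave alone.
- glue_c (a point): Bystander: glue bottle, 56 mm across, 150 mm high; point at its centre. Leave alone.

How it is judged (in metres and radians):
On the way, in this order (a step that is already met when the one before it is completed fails the run):
1. all the offcuts lie in the scrap box (x of offcut1_c in the frame of scrap_box between -0.065 and 0.065 m and y of offcut1_c in the frame of scrap_box between -0.1 and 0.1 m and z of each of offcut1_c, offcut2_c, offcut3_c in the frame of scrap_box below 0.065 m and x of offcut2_c in the frame of scrap_box between -0.065 and 0.065 m and y of offcut2_c in the frame of scrap_box between -0.1 and 0.1 m and x of offcut3_c in the frame of scrap_box between -0.065 and 0.065 m and y of offcut3_c in the frame of scrap_box between -0.1 and 0.1 m), for 0.2 s.
2. the carriage has been drawn back to make room (opening over 75 mm) (value of joint carriage above 0.075 m), for 0.1 s.
At the end, for the whole second after the job is handed in: All offcuts are in the scrap box. All n slats lie flat, square (0.1 rad) and centred (30 mm) on the bed in one row from the fence, none over 9 mm from its place in a tight row; the opening is 0.032 n + 0.0025 m within 5 mm, the bar down within 3 mm, all at rest (all of step 1 and z of slat1_c in the frame of jig between 0.044 and 0.056 m and x of slat1_c in the frame of jig between -0.03 and 0.03 m and angle between the x axis of each of slat1_c, slat2_c, slat3_c, slat4_c and the x axis of jig, either way round below 0.1 rad and angle between the z axis of each of slat1_c, slat2_c, slat3_c, slat4_c and the z axis of jig, either way round below 0.1 rad and z of slat2_c in the frame of jig between 0.044 and 0.056 m and x of slat2_c in the frame of jig between -0.03 and 0.03 m and z of slat3_c in the frame of jig between 0.044 and 0.056 m and x of slat3_c in the frame of jig between -0.03 and 0.03 m and z of slat4_c in the frame of jig between 0.044 and 0.056 m and x of slat4_c in the frame of jig between -0.03 and 0.03 m and value of joint release below 0.003 m and velocity of joint carriage between -0.01 and 0.01 m/s and (y of slat1_c in the frame of jig between 0.14 and 0.153 m or (y of slat1_c in the frame of jig between 0.108 and 0.121 m and (y of slat2_c in the frame of jig between 0.14 and 0.153 m or y of slat3_c in the frame of jig between 0.14 and 0.153 m or y of slat4_c in the frame of jig between 0.14 and 0.153 m)) or (y of slat1_c in the frame of jig between 0.076 and 0.089 m and (y of slat2_c in the frame of jig between 0.108 and 0.121 m or y of slat3_c in the frame of jig between 0.108 and 0.121 m or y of slat4_c in the frame of jig between 0.108 and 0.121 m)) or (y of slat1_c in the frame of jig between 0.044 and 0.057 m and (y of slat2_c in the frame of jig between 0.076 and 0.089 m or y of slat3_c in the frame of jig between 0.076 and 0.089 m or y of slat4_c in the frame of jig between 0.076 and 0.089 m))) and (y of slat2_c in the frame of jig between 0.14 and 0.153 m or (y of slat2_c in the frame of jig between 0.108 and 0.121 m and (y of slat1_c in the frame of jig between 0.14 and 0.153 m or y of slat3_c in the frame of jig between 0.14 and 0.153 m or y of slat4_c in the frame of jig between 0.14 and 0.153 m)) or (y of slat2_c in the frame of jig between 0.076 and 0.089 m and (y of slat1_c in the frame of jig between 0.108 and 0.121 m or y of slat3_c in the frame of jig between 0.108 and 0.121 m or y of slat4_c in the frame of jig between 0.108 and 0.121 m)) or (y of slat2_c in the frame of jig between 0.044 and 0.057 m and (y of slat1_c in the frame of jig between 0.076 and 0.089 m or y of slat3_c in the frame of jig between 0.076 and 0.089 m or y of slat4_c in the frame of jig between 0.076 and 0.089 m))) and (y of slat3_c in the frame of jig between 0.14 and 0.153 m or (y of slat3_c in the frame of jig between 0.108 and 0.121 m and (y of slat1_c in the frame of jig between 0.14 and 0.153 m or y of slat2_c in the frame of jig between 0.14 and 0.153 m or y of slat4_c in the frame of jig between 0.14 and 0.153 m)) or (y of slat3_c in the frame of jig between 0.076 and 0.089 m and (y of slat1_c in the frame of jig between 0.108 and 0.121 m or y of slat2_c in the frame of jig between 0.108 and 0.121 m or y of slat4_c in the frame of jig between 0.108 and 0.121 m)) or (y of slat3_c in the frame of jig between 0.044 and 0.057 m and (y of slat1_c in the frame of jig between 0.076 and 0.089 m or y of slat2_c in the frame of jig between 0.076 and 0.089 m or y of slat4_c in the frame of jig between 0.076 and 0.089 m))) and (y of slat4_c in the frame of jig between 0.14 and 0.153 m or (y of slat4_c in the frame of jig between 0.108 and 0.121 m and (y of slat1_c in the frame of jig between 0.14 and 0.153 m or y of slat2_c in the frame of jig between 0.14 and 0.153 m or y of slat3_c in the frame of jig between 0.14 and 0.153 m)) or (y of slat4_c in the frame of jig between 0.076 and 0.089 m and (y of slat1_c in the frame of jig between 0.108 and 0.121 m or y of slat2_c in the frame of jig between 0.108 and 0.121 m or y of slat3_c in the frame of jig between 0.108 and 0.121 m)) or (y of slat4_c in the frame of jig between 0.044 and 0.057 m and (y of slat1_c in the frame of jig between 0.076 and 0.089 m or y of slat2_c in the frame of jig between 0.076 and 0.089 m or y of slat3_c in the frame of jig between 0.076 and 0.089 m))) and ((value of joint carriage between 0.0615 and 0.0715 m and (y of slat1_c in the frame of jig between 0.108 and 0.121 m or y of slat2_c in the frame of jig between 0.108 and 0.121 m or y of slat3_c in the frame of jig between 0.108 and 0.121 m or y of slat4_c in the frame of jig between 0.108 and 0.121 m)) or (value of joint carriage between 0.0935 and 0.1035 m and (y of slat1_c in the frame of jig between 0.076 and 0.089 m or y of slat2_c in the frame of jig between 0.076 and 0.089 m or y of slat3_c in the frame of jig between 0.076 and 0.089 m or y of slat4_c in the frame of jig between 0.076 and 0.089 m)) or (value of joint carriage between 0.1255 and 0.1355 m and (y of slat1_c in the frame of jig between 0.044 and 0.057 m or y of slat2_c in the frame of jig between 0.044 and 0.057 m or y of slat3_c in the frame of jig between 0.044 and 0.057 m or y of slat4_c in the frame of jig between 0.044 and 0.057 m)))); the robot touches nothing.
It fails at once if the brush grinder is moved more than 5 cm or tipped over (distance of grinder_c from where it was at the start of the episode above 0.05 m or angle between grinder_c's own z axis and vertical above 0.6 rad).
It fails at once if the varnish tin is moved more than 5 cm or tipped over (distance of tin_c from where it was at the start of the episode above 0.05 m or angle between tin_c's own z axis and vertical above 0.6 rad).
It fails at once if the glue bottle is moved more than 5 cm or tipped over (distance of glue_c from where it was at the start of the episode above 0.05 m or angle between glue_c's own z axis and vertical above 0.6 rad).
Of offcut1, offcut2, offcut3 only 2 to 3 are there at a start; the rules pass over those that are not, and their reading is None.
Of slat1, slat2, slat3, slat4 only 2 to 4 are there at a start; the rules pass over those that are not, and their reading is None.
At some moment in a run one of offcut1, offcut2, offcut3 may be knocked a few centimetres aside while the robot is not near it.
Once in a run the grip may slacken for a moment while it holds something.
It also fails if it takes over 210 s, if anything falls off the work surface, if the arm or the gripper's body presses on something with over 40 N, if the wrist force passes 120 N, or if a joint passes its speed limit or range.

ROBOT

A 6-joint arm with a two-finger parallel gripper is mounted at the origin on the work surface. World frame = base frame: x ahead of the robot, y to its left, z up, the work surface at z = 0. Lengths are in m, angles in degrees, forces in N, time in s.
With the tool pointing down it reaches from about 0.35 to 0.875 m from the base axis. Payload 4.2 kg.
Tool frame: the origin (TCP) lies at the very end of the fingers, on their centre line; the grasp point (between the pads) lies 19 mm behind it; z points along the fingers, y is the line along which they close (so a half turn about z gives the same grasp; the last joint's range is limited). The gripper opens to 87 mm and grips with 3 to 60 N. Pads are 19 mm wide; open, the fingers measure 117 mm over their backs; the gripper's body (75 mm by 190 mm) begins 51 mm behind the grasp point.
Start: joints at [81.337, 22.042, 0.453, 0, -68.411, -14.817], TCP at [0.249, 0.573, 0.202] pointing down, gripper open.
Joint ranges: [-179.83, 179.83], [-69.29, 118.12], [-61.27, 80.66], [-181.25, 117.63], [-171.15, -9.14], [-177.46, 177.46]. Speed limits (degrees/s): [159.86, 159.86, 180, 180, 180, 180].

INTERFACE

Orientations are given as a 3x3 rotation matrix whose columns are the frame's x, y, z axes.
In Python, from station import monitor, cams, ticket gives the robot as it stands.
- The arm moves only by the tool drive_tool, never from a script. Its argument "moves" is a list of rows, each an object with "delta_pos": the shift along the tool's x, y, z in mm, a list of three; "turn": the turn about the tool's z in rad; "claw": the opening, from 0 (shut) to 1 (fully open). A call has 1 to 12 rows; each row shifts and turns the commanded pose from where the row before left it, along the tool's axes as they then stand; what a row does not reach is not made up. A row lasts 1/8 s, in which the tool goes at most 62.5 mm and 10.7 degrees, less where a joint would pass 70% of its speed; a pose out of reach is approached as far as the arm can. A call is refused whole if a number of a shift passes 62.5 or a number of a turn 0.188, either way. A call with a gripper value outside its range is refused whole. The fingers move at their own pace and stop on an object; the grip force is fixed at half the most. Time passes only in rows, so rows that do not move let the fingers close. It gives the time, the measured TCP pose, the force, the opening and the grip force at its end, in the units of the state.
- monitor.sense(): the state, without advancing time (a new reading comes with each control period).
- cams.capture(name): name is "scene" or "top"; returns a dict with "color" (480x640x3 uint8, red, green, blue), "range_z" (480x640 float32, m along the optical axis (not along the pixel's ray), 0 where there is no reading), "vertical_fov" (degrees; the focal length in pixels is half the picture's height over the tangent of half this angle, whatever the lens; pixels are square), "cx", "cy" (the principal point, pixels), "extrinsics" (4x4, takes a point from camera to world coordinates). Camera axes: x right, y down, z forward; pixel columns grow to the right and rows downward; lengths in m; the calibration is good to about 2 mm. A picture is of the moment at which its call begins.
- ticket.finish_job(): hands the job in; it is judged then, once.
The state is a dict: "time_s": time; "joints": joint angles; "joint_velocities": joint speeds; "effort": joint torques, N m; "tcp_pos": TCP position; "ee_rot": TCP orientation; "wrist_force": force on the tool from outside, world axes, zero at the start; "moment": the same for the moment, N m; "gripper_width": opening from 0.0 (shut) to 1.0 (fully open); "gripper_force": force on a finger pad.
Only numpy, scipy, OpenCV 4.12 (cv2) and the standard library are available. Lean on these libraries where they do the work, as an engineer would, in place of code of your own. Each camera call takes 0.05 s, during which the arm holds its last target. There are 200 camera calls.

## Working session

There is one attempt and no reset: what is moved stays moved. The work goes in short steps, Python scripts to look and compute and a tool call to move; the robot and the scene stay as the last step left them, time stands still between calls to the robot, and variables do not carry over. Pictures are saved under pics/ and viewed, at most 14 in all, crops included, and the job is handed in when it is done.

Besides the shell and the picture viewer there is one more tool, called after "Request:" by a JSON object that holds its "method" and its "body". drive_tool: Moves the arm, as the interface text tells. Its arguments: {"type":"object","properties":{"moves":{"type":"array","items":{"type":"object","properties":{"delta_pos":{"type":"array","items":{"type":"number"}},"turn":{"type":"number"},"claw":{"type":"number"}}}}},"required":["moves"]}

```bash
mkdir -p pics; cat > h.py <<'E'
import numpy as np, cv2
from station import monitor, cams, ticket
def snap(name,fn=None):
    c=cams.capture(name); np.savez('/tmp/%s.npz'%name,**{k:np.array(v) for k,v in c.items()})
    if fn: cv2.imwrite('pics/'+fn,c['color'][:,:,::-1])
    return c
def cloud(c):
    f=240/np.tan(np.radians(float(c['vertical_fov']))/2); z=c['range_z']
    v,u=np.mgrid[0:480,0:640]
    P=np.stack([(u-c['cx'])/f*z,(v-c['cy'])/f*z,z],-1)
    E=c['extrinsics']; W=P@E[:3,:3].T+E[:3,3]; W[z==0]=np.nan
    return W
E
python3 - <<'E'
from h import *
for n in('top','scene'):
    c=snap(n,n+'1.png'); print(n,c['vertical_fov'],c['extrinsics'].round(3).tolist())
s=monitor.sense(); print(s)
E
```

```text
top 53.346068387084955 [[-0.012, -0.985, 0.172, 0.337], [-1.0, 0.012, -0.005, -0.004], [0.003, -0.172, -0.985, 1.274], [0.0, 0.0, 0.0, 1.0]]
scene 55.878801815053265 [[0.494, 0.641, -0.588, 1.182], [0.87, -0.359, 0.339, -0.344], [0.006, -0.678, -0.735, 0.85], [0.0, 0.0, 0.0, 1.0]]
{'time_s': 0.1, 'joints': array([ 8.13368165e+01,  2.20854242e+01,  3.87640404e-01, -2.48890910e-02,
       -6.84142999e+01, -1.48169670e+01]), 'joint_velocities': array([-0.07059719, -0.20126841,  0.23751759,  0.00869116,  0.00348113,
       -0.0367473 ]), 'effort': array([-5.22723476e-04, -3.91686451e+01,  1.87935501e+01,  4.23192725e+00,
        1.34643549e-02, -7.40564269e-05]), 'tcp_pos': array([0.24877075, 0.57270805, 0.2012802 ]), 'ee_rot': array([[ 9.17134357e-01, -3.98577582e-01, -6.93976435e-04],
       [-3.98578171e-01, -9.17132451e-01, -1.87303575e-03],
       [ 1.10081750e-04,  1.99442929e-03, -9.99998005e-01]]), 'wrist_force': array([ 0.09282861, -0.36645265,  0.54894097]), 'moment': array([0.01119728, 0.00011047, 0.01807514]), 'gripper_force': 0.0, 'gripper_width': 0.9966482613243438}
```

View pics/top1.png

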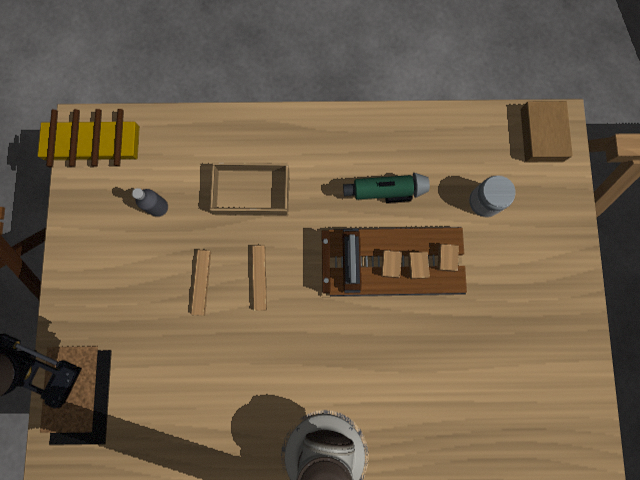

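View pics/scene1.png

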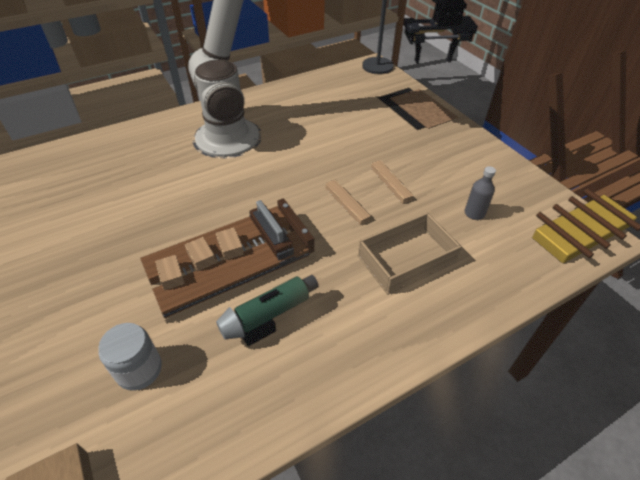

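The top view shows two slats (201,282) and (259,277), and three offcuts on the bed at (392,263), (420,264) and (450,257). The jig's fence is at the left (325,260), the carriage at (352,260), the box at (249,190), the grinder at (390,188), the tin at (495,195) and the bottle at (150,202). Next I'll measure them by height.

```bash
cat >> h.py <<'E'
def rects(W,win,zlo,zhi,amin=40):
    """win=(u0,u1,v0,v1); world-frame min-area rects of height band"""
    u0,u1,v0,v1=win; m=np.zeros(W.shape[:2],np.uint8)
    with np.errstate(invalid='ignore'): m[v0:v1,u0:u1]=((W[...,2]>zlo)&(W[...,2]<zhi))[v0:v1,u0:u1]
    n,l,st,ce=cv2.connectedComponentsWithStats(m)
    for i in range(1,n):
        if st[i,4]<amin: continue
        p=W[l==i]; r=cv2.minAreaRect((p[:,:2]*1000).astype(np.float32))
        print('px',ce[i].round(),'n',st[i,4],'z %.4f'%np.median(p[:,2]),'c',np.round(r[0],1),'size',np.round(r[1],1),'ang',round(r[2],1))
E
python3 - <<'E'
from h import *
W=cloud(np.load('/tmp/top.npz'))
for t,a in dict(slats=((180,285,235,330),.012,.03),off=((375,470,235,290),.058,.08),bar=((335,368,220,300),.09,.13),carr=((335,368,220,300),.065,.085),fence=((315,335,220,305),.055,.08),jig=((315,475,220,305),.03,.05),box=((200,300,155,225),.045,.075),grind=((330,440,165,210),.02,.12)).items():
    print(t); rects(W,*a)
E
```

```text
slats
px [259. 278.] n 806 z 0.0206 c [445.3 167.2] size [169.4  33. ] ang 2.3
px [200. 283.] n 837 z 0.0205 c [435.3 320.7] size [ 34.3 169.5] ang 86.0
off
px [448. 257.] n 482 z 0.0702 c [ 486.6 -322.6] size [47.8 65.1] ang 84.2
px [391. 264.] n 472 z 0.0705 c [ 472.3 -175.8] size [45.8 65.5] ang 83.9
px [419. 265.] n 477 z 0.0702 c [ 468.5 -245.5] size [65.1 45.7] ang 2.7
bar
px [352. 259.] n 283 z 0.1070 c [482.  -74.2] size [119.3  14. ] ang 0.2
carr
px [351. 261.] n 724 z 0.0742 c [482.4 -74.5] size [150.3  44. ] ang 0.1
fence
px [326. 261.] n 496 z 0.0656 c [482.9  -8.4] size [160.  20.] ang 0.2
jig
px [400. 262.] n 5877 z 0.0404 c [ 482.7 -194.6] size [177.9 352.5] ang 0.2
box
px [248. 187.] n 798 z 0.0588 c [681.1 190.8] size [200.5 132.3] ang 88.9
grind
px [388. 188.] n 1825 z 0.0817 c [ 671.4 -168.1] size [ 65.7 222. ] ang 6.2
```

Request:
{"method": "drive_tool", "body": {"moves": [{"turn":0.187},{"turn":0.187},{"turn":0.187},{"turn":0.187},{"turn":0.187},{"turn":0.187},{"turn":0.039},{"delta_pos":[50,-15,0]},{"delta_pos":[50,-15,0]},{"delta_pos":[50,-15,0]},{"delta_pos":[50,-15,0]},{"delta_pos":[50,-15,0]}]}}

```text
invalid input
```

Request:
{"method": "drive_tool", "body": {"moves": [{"delta_pos":[50,-15,0]},{"delta_pos":[50,-15,0]},{"delta_pos":[50,-15,0]},{"delta_pos":[50,-15,0]},{"delta_pos":[50,-15,0]},{"delta_pos":[50,-15,0]},{"delta_pos":[50,-15,0]},{"delta_pos":[50,-15,0]},{"delta_pos":[50,-15,0]},{"delta_pos":[50,-15,0]},{"turn":0.053},{"turn":0.053}]}}

```text
invalid input
```

```bash
cat >> h.py <<'E'
def to(x,y,z,yaw):
    """mm, deg: yaw of tool x. print tool-frame delta and turn"""
    s=monitor.sense(); R=s['ee_rot']; p=s['tcp_pos']*1000
    yw=np.degrees(np.arctan2(R[1,0],R[0,0]))
    print('t %.1f'%s['time_s'],'pos',p.round(1),'yaw %.2f'%yw,'w %.3f'%s['gripper_width'],'F',s['wrist_force'].round(1),'grip %.1f'%s['gripper_force'])
    print('delta',(R.T@(np.array([x,y,z])-p)).round(1),'turn %.3f'%-np.radians((yaw-yw+180)%360-180))
E
python3 - <<'E'
from h import *
W=cloud(snap('top','top2.png')); rects(W,(375,470,235,290),.058,.08)
to(472.3,-175.8,46,-96.1); print(monitor.sense()['joints'].round(1))
E
```

```text
px [448. 257.] n 480 z 0.0702 c [ 486.8 -321.4] size [46.3 65.9] ang 83.5
px [391. 264.] n 475 z 0.0703 c [ 472.3 -175.7] size [45.6 65.6] ang 83.9
px [419. 265.] n 479 z 0.0701 c [ 468.2 -245.8] size [65.4 46.3] ang 2.3
t 0.1 pos [248.8 572.8 201.4] yaw -23.49 w 1.002 F [0.2 0.6 0.7] grip 0.0
delta [503.3 597.3 156.4] turn 1.267
[ 81.3  22.1   0.4  -0.  -68.4 -14.8]
```

Request:
{"method": "drive_tool", "body": {"moves": [{"delta_pos":[0,0,0],"turn":0.187,"claw":1},{"delta_pos":[0,0,0],"turn":0.187,"claw":1},{"delta_pos":[0,0,0],"turn":0.187,"claw":1},{"delta_pos":[0,0,0],"turn":0.187,"claw":1},{"delta_pos":[0,0,0],"turn":0.187,"claw":1},{"delta_pos":[0,0,0],"turn":0.187,"claw":1},{"delta_pos":[0,0,0],"turn":0.039,"claw":1},{"delta_pos":[50,-15,0],"turn":0,"claw":1},{"delta_pos":[50,-15,0],"turn":0,"claw":1},{"delta_pos":[50,-15,0],"turn":0,"claw":1},{"delta_pos":[50,-15,0],"turn":0,"claw":1},{"delta_pos":[50,-15,0],"turn":0,"claw":1}]}}

```text
time_s: 1.65
tcp_pos: [0.3241, 0.3214, 0.2022]
ee_rot: [[0.0, -1.0, -0.0], [-1.0, -0.0, -0.0], [0.0, 0.0, -1.0]]
wrist_force: [0.8, -0.8, 0.6]
gripper_width: 1.001
gripper_force: 0.0
```

Request:
{"method": "drive_tool", "body": {"moves": [{"delta_pos":[50,-15,0],"turn":0,"claw":1},{"delta_pos":[50,-15,0],"turn":0,"claw":1},{"delta_pos":[50,-15,0],"turn":0,"claw":1},{"delta_pos":[50,-15,0],"turn":0,"claw":1},{"delta_pos":[50,-15,0],"turn":0,"claw":1},{"delta_pos":[50,-15,0],"turn":0,"claw":1},{"delta_pos":[50,-15,0],"turn":0,"claw":1},{"delta_pos":[50,-15,0],"turn":0,"claw":1},{"delta_pos":[50,-15,0],"turn":0,"claw":1},{"delta_pos":[50,-15,0],"turn":0,"claw":1},{"delta_pos":[0,0,0],"turn":0.106,"claw":1},{"delta_pos":[0,0,0],"turn":0,"claw":1}]}}

```text
time_s: 3.15
tcp_pos: [0.4736, -0.1773, 0.2017]
ee_rot: [[-0.106, -0.994, -0.001], [-0.994, 0.106, 0.0], [-0.0, 0.001, -1.0]]
wrist_force: [-0.5, -0.1, 0.4]
gripper_width: 1.0
gripper_force: 0.0
```

```bash
python3 -c "
from h import *
to(472.3,-175.8,46,-96.1); print(monitor.sense()['joints'].round(1))"
```

```text
t 3.1 pos [ 473.6 -177.3  201.7] yaw -96.09 w 1.000 F [-0.5 -0.1  0.4] grip 0.0
delta [ -1.4   1.2 155.7] turn 0.000
[ -2.1  10.5 -16.   -0.  -63.7  -4. ]
```

Request:
{"method": "drive_tool", "body": {"moves": [{"delta_pos":[-1.5,1,50],"turn":0,"claw":1},{"delta_pos":[0,0,50],"turn":0,"claw":1},{"delta_pos":[0,0,40],"turn":0,"claw":1},{"delta_pos":[0,0,16],"turn":0,"claw":1},{"delta_pos":[0,0,0],"turn":0,"claw":1},{"delta_pos":[0,0,0],"turn":0,"claw":0.5},{"delta_pos":[0,0,0],"turn":0,"claw":0.5},{"delta_pos":[0,0,0],"turn":0,"claw":0.5},{"delta_pos":[0,0,0],"turn":0,"claw":0.5},{"delta_pos":[0,0,-40],"turn":0,"claw":0.5},{"delta_pos":[0,0,-50],"turn":0,"claw":0.5},{"delta_pos":[0,0,-50],"turn":-0.106,"claw":0.5}]}}

```text
time_s: 4.65
tcp_pos: [0.4726, -0.1751, 0.1875]
ee_rot: [[0.003, -1.0, -0.001], [-1.0, -0.003, 0.0], [-0.0, 0.001, -1.0]]
wrist_force: [0.9, 0.4, -0.9]
gripper_width: 0.735
gripper_force: 30.0
```

```bash
python3 -c "
from h import *
to(681,252,30,-90)"
```

```text
t 4.7 pos [ 472.6 -175.1  187.5] yaw -89.84 w 0.735 F [ 0.9  0.4 -0.9] grip 30.0
delta [-426.5 -209.7  157.4] turn 0.003
```

Request:
{"method": "drive_tool", "body": {"moves": [{"delta_pos":[-39,-19,0],"turn":0,"claw":0.5},{"delta_pos":[-39,-19,0],"turn":0,"claw":0.5},{"delta_pos":[-39,-19,0],"turn":0,"claw":0.5},{"delta_pos":[-39,-19,0],"turn":0,"claw":0.5},{"delta_pos":[-39,-19,0],"turn":0,"claw":0.5},{"delta_pos":[-39,-19,0],"turn":0,"claw":0.5},{"delta_pos":[-39,-19,0],"turn":0,"claw":0.5},{"delta_pos":[-39,-19,0],"turn":0,"claw":0.5},{"delta_pos":[-39,-19,0],"turn":0,"claw":0.5},{"delta_pos":[-39,-19,0],"turn":0,"claw":0.5},{"delta_pos":[-39,-19,0],"turn":0,"claw":0.5},{"delta_pos":[0,0,30],"turn":0,"claw":0.5}]}}

```text
time_s: 6.15
tcp_pos: [0.6843, 0.2574, 0.1571]
ee_rot: [[0.003, -1.0, 0.005], [-1.0, -0.003, 0.003], [-0.003, -0.005, -1.0]]
wrist_force: [-0.3, -0.6, -1.1]
gripper_width: 0.734
gripper_force: 30.0
```

```bash
python3 -c "
from h import *
to(681,252,30,-90)
W=cloud(snap('top')); rects(W,(375,470,235,290),.058,.08)"
```

```text
t 6.2 pos [684.3 257.4 157.1] yaw -89.83 w 0.734 F [-0.3 -0.6 -1.1] grip 30.0
delta [  5.7   3.9 127.1] turn 0.003
px [448. 257.] n 481 z 0.0704 c [ 486.9 -321.5] size [46.2 66. ] ang 83.1
px [419. 265.] n 479 z 0.0702 c [ 468.3 -245.5] size [64.9 45.9] ang 1.9
```

Request:
{"method": "drive_tool", "body": {"moves": [{"delta_pos":[3,2,40],"turn":0,"claw":0.5},{"delta_pos":[0,0,40],"turn":0,"claw":0.5},{"delta_pos":[0,0,40],"turn":0,"claw":0.5},{"delta_pos":[0,0,0],"turn":0,"claw":0.5},{"delta_pos":[0,0,0],"turn":0,"claw":0.85},{"delta_pos":[0,0,0],"turn":0,"claw":0.85},{"delta_pos":[0,0,0],"turn":0,"claw":0.85},{"delta_pos":[0,0,-50],"turn":0,"claw":0.85},{"delta_pos":[0,0,-50],"turn":0,"claw":0.85},{"delta_pos":[0,0,-40],"turn":0,"claw":1},{"delta_pos":[50,21,0],"turn":0,"claw":1},{"delta_pos":[50,21,0],"turn":0,"claw":1}]}}

```text
time_s: 7.7
tcp_pos: [0.6378, 0.1504, 0.1777]
ee_rot: [[0.001, -1.0, 0.002], [-1.0, -0.001, 0.001], [-0.001, -0.002, -1.0]]
wrist_force: [-0.2, 0.2, -0.1]
gripper_width: 0.991
gripper_force: 0.0
```

Request:
{"method": "drive_tool", "body": {"moves": [{"delta_pos":[50,21,0],"turn":0,"claw":1},{"delta_pos":[50,21,0],"turn":0,"claw":1},{"delta_pos":[50,21,0],"turn":0,"claw":1},{"delta_pos":[50,21,0],"turn":0,"claw":1},{"delta_pos":[50,21,0],"turn":0,"claw":1},{"delta_pos":[50,21,0],"turn":0,"claw":1},{"delta_pos":[50,21,0],"turn":0,"claw":1},{"delta_pos":[50,22,0],"turn":-0.035,"claw":1},{"delta_pos":[0,0,0],"turn":0,"claw":1},{"delta_pos":[0,0,0],"turn":0,"claw":1}]}}

```text
time_s: 8.95
tcp_pos: [0.4693, -0.2493, 0.177]
ee_rot: [[0.034, -0.999, 0.001], [-0.999, -0.034, -0.0], [0.0, -0.001, -1.0]]
wrist_force: [-0.3, 0.4, -0.0]
gripper_width: 0.998
gripper_force: 0.0
```

```bash
python3 -c "
from h import *
W=cloud(snap('top')); rects(W,(375,470,235,290),.058,.08);rects(W,(200,300,155,225),.015,.045)
to(468.3,-245.6,46,-88)"
```

```text
px [418. 265.] n 412 z 0.0700 c [ 468.1 -242.3] size [64.8 39.7] ang 2.7
px [444. 268.] n 54 z 0.0702 c [ 461.6 -311.1] size [28.5 13. ] ang 82.6
px [240. 175.] n 348 z 0.0303 c [726.2 216.2] size [ 98.3 216.8] ang 29.9
px [229. 190.] n 460 z 0.0362 c [680. 250.] size [67.1 45.5] ang 0.4
px [251. 213.] n 193 z 0.0303 c [616.9 190. ] size [ 28.2 201. ] ang 6.5
t 9.0 pos [ 469.6 -248.8  176.8] yaw -87.97 w 0.997 F [-0.1  0.4 -1.5] grip 0.0
delta [ -3.2   1.4 130.8] turn 0.001
```

Request:
{"method": "drive_tool", "body": {"moves": [{"delta_pos":[-3,1,50],"turn":0,"claw":1},{"delta_pos":[0,0,50],"turn":0,"claw":1},{"delta_pos":[0,0,31],"turn":0,"claw":1},{"delta_pos":[0,0,0],"turn":0,"claw":1},{"delta_pos":[0,0,0],"turn":0,"claw":0.5},{"delta_pos":[0,0,0],"turn":0,"claw":0.5},{"delta_pos":[0,0,0],"turn":0,"claw":0.5},{"delta_pos":[0,0,0],"turn":0,"claw":0.5},{"delta_pos":[0,0,-40],"turn":0,"claw":0.5},{"delta_pos":[0,0,-50],"turn":0,"claw":0.5},{"delta_pos":[0,0,-50],"turn":0.035,"claw":0.5},{"delta_pos":[-37,-18,0],"turn":0,"claw":0.5}]}}

```text
time_s: 10.5
tcp_pos: [0.4881, -0.2109, 0.19]
ee_rot: [[-0.004, -1.0, 0.01], [-1.0, 0.004, -0.002], [0.002, -0.01, -1.0]]
wrist_force: [0.6, 1.5, -2.1]
gripper_width: 0.737
gripper_force: 30.0
```

Request:
{"method": "drive_tool", "body": {"moves": [{"delta_pos":[-40,-19.5,0],"turn":0,"claw":0.5},{"delta_pos":[-40,-19.5,0],"turn":0,"claw":0.5},{"delta_pos":[-40,-19.5,0],"turn":0,"claw":0.5},{"delta_pos":[-40,-19.5,0],"turn":0,"claw":0.5},{"delta_pos":[-40,-19.5,0],"turn":0,"claw":0.5},{"delta_pos":[-40,-19.5,0],"turn":0,"claw":0.5},{"delta_pos":[-40,-19.5,0],"turn":0,"claw":0.5},{"delta_pos":[-40,-19.5,0],"turn":0,"claw":0.5},{"delta_pos":[-40,-19.5,0],"turn":0,"claw":0.5},{"delta_pos":[-40,-19.5,0],"turn":0,"claw":0.5},{"delta_pos":[0,0,20],"turn":0,"claw":0.5},{"delta_pos":[0,0,0],"turn":0,"claw":0.5}]}}

```text
time_s: 12.0
tcp_pos: [0.6794, 0.1906, 0.1623]
ee_rot: [[0.0, -1.0, -0.006], [-1.0, -0.0, -0.002], [0.002, 0.006, -1.0]]
wrist_force: [-0.4, -1.1, -0.3]
gripper_width: 0.733
gripper_force: 30.0
```

```bash
python3 -c "
from h import *
to(681,190,35,-90)
W=cloud(snap('top')); rects(W,(375,470,235,290),.058,.08)"
```

```text
t 12.0 pos [679.4 190.6 162.3] yaw -90.00 w 0.733 F [-0.4 -1.1 -0.3] grip 30.0
delta [  0.3  -2.3 127.3] turn 0.000
px [448. 257.] n 483 z 0.0701 c [ 486.7 -322.1] size [46.4 65.7] ang 84.1
```

Request:
{"method": "drive_tool", "body": {"moves": [{"delta_pos":[0,0,45],"turn":0,"claw":0.5},{"delta_pos":[0,0,45],"turn":0,"claw":0.5},{"delta_pos":[0,0,35],"turn":0,"claw":0.5},{"delta_pos":[0,0,0],"turn":0,"claw":0.5},{"delta_pos":[0,0,0],"turn":0,"claw":0.85},{"delta_pos":[0,0,0],"turn":0,"claw":0.85},{"delta_pos":[0,0,0],"turn":0,"claw":0.85},{"delta_pos":[0,0,-50],"turn":0,"claw":0.85},{"delta_pos":[0,0,-50],"turn":0,"claw":0.85},{"delta_pos":[0,0,-40],"turn":0,"claw":1},{"delta_pos":[51,19,0],"turn":0,"claw":1},{"delta_pos":[51,19,0],"turn":0,"claw":1}]}}

```text
time_s: 13.55
tcp_pos: [0.6428, 0.0883, 0.1817]
ee_rot: [[0.001, -1.0, 0.002], [-1.0, -0.001, 0.001], [-0.001, -0.002, -1.0]]
wrist_force: [0.7, -0.2, -0.4]
gripper_width: 0.991
gripper_force: 0.0
```

Request:
{"method": "drive_tool", "body": {"moves": [{"delta_pos":[51,19,0],"turn":0,"claw":1},{"delta_pos":[51,19,0],"turn":0,"claw":1},{"delta_pos":[51,19,0],"turn":0,"claw":1},{"delta_pos":[51,19,0],"turn":0,"claw":1},{"delta_pos":[51,19,0],"turn":0,"claw":1},{"delta_pos":[51,19,0],"turn":0,"claw":1},{"delta_pos":[51,19,0],"turn":0,"claw":1},{"delta_pos":[51,20,0],"turn":0.104,"claw":1},{"delta_pos":[0,0,0],"turn":0,"claw":1},{"delta_pos":[0,0,0],"turn":0,"claw":1}]}}

```text
time_s: 14.8
tcp_pos: [0.4901, -0.3193, 0.1808]
ee_rot: [[-0.104, -0.995, 0.001], [-0.995, 0.104, -0.0], [0.0, -0.001, -1.0]]
wrist_force: [0.3, 0.2, -0.0]
gripper_width: 0.997
gripper_force: 0.0
```

```bash
python3 -c "
from h import *
W=cloud(snap('top')); rects(W,(375,470,235,290),.058,.08);rects(W,(200,300,155,225),.015,.045)
to(486.7,-322.1,46,-96)"
```

```text
px [448. 257.] n 449 z 0.0704 c [ 486.7 -320.8] size [45.6 65.2] ang 84.4
px [240. 175.] n 339 z 0.0306 c [726.7 216.6] size [ 97.3 217.5] ang 30.3
px [228. 190.] n 461 z 0.0359 c [680. 250.] size [67.8 45.4] ang 0.5
px [251. 190.] n 447 z 0.0364 c [680.  192.8] size [50.6 66.3] ang 89.0
px [251. 213.] n 199 z 0.0312 c [617.2 189.2] size [ 28.8 200.9] ang 6.8
t 14.8 pos [ 490.4 -318.7  180.8] yaw -95.91 w 1.002 F [ 0.1  0.7 -0. ] grip 0.0
delta [  3.7   3.5 134.8] turn 0.002
```

Request:
{"method": "drive_tool", "body": {"moves": [{"delta_pos":[3,3.5,50],"turn":0,"claw":1},{"delta_pos":[0,0,50],"turn":0,"claw":1},{"delta_pos":[0,0,35],"turn":0,"claw":1},{"delta_pos":[0,0,0],"turn":0,"claw":1},{"delta_pos":[0,0,0],"turn":0,"claw":0.5},{"delta_pos":[0,0,0],"turn":0,"claw":0.5},{"delta_pos":[0,0,0],"turn":0,"claw":0.5},{"delta_pos":[0,0,0],"turn":0,"claw":0.5},{"delta_pos":[0,0,-40],"turn":0,"claw":0.5},{"delta_pos":[0,0,-50],"turn":0,"claw":0.5},{"delta_pos":[0,0,-50],"turn":-0.104,"claw":0.5},{"delta_pos":[-42,-18,0],"turn":0,"claw":0.5}]}}

```text
time_s: 16.35
tcp_pos: [0.5061, -0.2822, 0.1902]
ee_rot: [[-0.003, -1.0, 0.009], [-1.0, 0.003, -0.004], [0.004, -0.009, -1.0]]
wrist_force: [0.8, 0.4, -2.2]
gripper_width: 0.737
gripper_force: 30.0
```

Request:
{"method": "drive_tool", "body": {"moves": [{"delta_pos":[-41,-17.5,0],"turn":0,"claw":0.5},{"delta_pos":[-41,-17.5,0],"turn":0,"claw":0.5},{"delta_pos":[-41,-17.5,0],"turn":0,"claw":0.5},{"delta_pos":[-41,-17.5,0],"turn":0,"claw":0.5},{"delta_pos":[-41,-17.5,0],"turn":0,"claw":0.5},{"delta_pos":[-41,-17.5,0],"turn":0,"claw":0.5},{"delta_pos":[-41,-17.5,0],"turn":0,"claw":0.5},{"delta_pos":[-41,-17.5,0],"turn":0,"claw":0.5},{"delta_pos":[-41,-17.5,0],"turn":0,"claw":0.5},{"delta_pos":[-41,-17.5,0],"turn":0,"claw":0.5},{"delta_pos":[0,0,20],"turn":0,"claw":0.5},{"delta_pos":[0,0,0],"turn":0,"claw":0.5}]}}

```text
time_s: 17.85
tcp_pos: [0.6776, 0.1302, 0.1625]
ee_rot: [[0.0, -1.0, -0.006], [-1.0, -0.0, -0.002], [0.002, 0.006, -1.0]]
wrist_force: [-0.6, -0.3, -1.1]
gripper_width: 0.735
gripper_force: 30.0
```

```bash
python3 -c "
from h import *
to(681,132,35,-90)"
```

```text
t 17.9 pos [677.6 130.2 162.5] yaw -89.99 w 0.735 F [-0.6 -0.3 -1.1] grip 30.0
delta [ -2.   -4.2 127.5] turn 0.000
```

Request:
{"method": "drive_tool", "body": {"moves": [{"delta_pos":[-1,-3,45],"turn":0,"claw":0.5},{"delta_pos":[0,0,45],"turn":0,"claw":0.5},{"delta_pos":[0,0,35],"turn":0,"claw":0.5},{"delta_pos":[0,0,0],"turn":0,"claw":0.5},{"delta_pos":[0,0,0],"turn":0,"claw":0.85},{"delta_pos":[0,0,0],"turn":0,"claw":0.85},{"delta_pos":[0,0,0],"turn":0,"claw":0.85},{"delta_pos":[0,0,-50],"turn":0,"claw":0.85},{"delta_pos":[0,0,-50],"turn":0,"claw":0.85},{"delta_pos":[0,0,-40],"turn":0,"claw":1},{"delta_pos":[40,40,0],"turn":0,"claw":1},{"delta_pos":[40,40,0],"turn":0,"claw":1}]}}

```text
time_s: 19.35
tcp_pos: [0.6017, 0.0508, 0.1815]
ee_rot: [[0.001, -1.0, 0.002], [-1.0, -0.001, 0.001], [-0.001, -0.002, -1.0]]
wrist_force: [0.2, -0.5, 0.7]
gripper_width: 0.99
gripper_force: 0.0
```

Request:
{"method": "drive_tool", "body": {"moves": [{"delta_pos":[41,40,0],"turn":0,"claw":1},{"delta_pos":[42,40,0],"turn":0,"claw":1},{"delta_pos":[42,40,0],"turn":0.075,"claw":0.7},{"delta_pos":[0,0,0],"turn":0.187,"claw":0.6},{"delta_pos":[0,0,0],"turn":0.187,"claw":0.6},{"delta_pos":[0,0,0],"turn":0.187,"claw":0.6},{"delta_pos":[0,0,0],"turn":0.187,"claw":0.6},{"delta_pos":[0,0,0],"turn":0.187,"claw":0.6},{"delta_pos":[0,0,0],"turn":0.187,"claw":0.6},{"delta_pos":[0,0,0],"turn":0.187,"claw":0.6},{"delta_pos":[0,0,0],"turn":0.187,"claw":0.6},{"delta_pos":[0,0,0],"turn":0,"claw":0.6}]}}

```text
time_s: 20.85
tcp_pos: [0.4824, -0.0738, 0.1811]
ee_rot: [[-1.0, -0.002, 0.002], [-0.002, 1.0, 0.0], [-0.002, 0.0, -1.0]]
wrist_force: [0.1, -0.0, 0.9]
gripper_width: 0.598
gripper_force: 0.0
```

```bash
python3 -c "
from h import *
W=cloud(snap('top')); rects(W,(200,300,155,225),.015,.045); rects(W,(180,285,235,330),.012,.03)
to(482.2,-74.3,84,180)"
```

```text
px [240. 174.] n 346 z 0.0296 c [726.5 216.3] size [ 99.1 216.9] ang 30.1
px [273. 189.] n 428 z 0.0362 c [681.7 130.9] size [45.4 65.4] ang 88.9
px [229. 190.] n 461 z 0.0359 c [680.1 249.9] size [66.3 45.6] ang 0.3
px [251. 190.] n 450 z 0.0361 c [679.6 190.8] size [46.  65.9] ang 89.6
px [250. 213.] n 193 z 0.0312 c [616.2 190.5] size [ 20.9 199.5] ang 4.5
px [200. 283.] n 837 z 0.0203 c [435.6 320.5] size [ 34.1 170.3] ang 86.3
t 20.9 pos [482.4 -73.8 180.9] yaw -179.82 w 0.599 F [-0.2 -0.8 -0.5] grip 0.0
delta [ 0.4 -0.5 96.9] turn 0.003
```

Request:
{"method": "drive_tool", "body": {"moves": [{"delta_pos":[0,-0.5,40],"turn":0,"claw":0.6},{"delta_pos":[0,0,40],"turn":0,"claw":0.6},{"delta_pos":[0,0,17],"turn":0,"claw":0.6},{"delta_pos":[0,0,0],"turn":0,"claw":0.6},{"delta_pos":[0,0,0],"turn":0,"claw":0.05},{"delta_pos":[0,0,0],"turn":0,"claw":0.05},{"delta_pos":[0,0,0],"turn":0,"claw":0.05},{"delta_pos":[0,0,0],"turn":0,"claw":0.05},{"delta_pos":[0,0,0],"turn":0,"claw":0.05},{"delta_pos":[0,0,-9],"turn":0,"claw":0.05},{"delta_pos":[0,0,-9],"turn":0,"claw":0.05},{"delta_pos":[0,0,0],"turn":0,"claw":0.05}]}}

```text
time_s: 22.4
tcp_pos: [0.4822, -0.0741, 0.1012]
ee_rot: [[-1.0, 0.001, 0.0], [0.001, 1.0, 0.001], [-0.0, 0.001, -1.0]]
wrist_force: [4.3, -0.4, -11.7]
gripper_width: 0.148
gripper_force: 30.0
```

Request:
{"method": "drive_tool", "body": {"moves": [{"delta_pos":[0,-4,0],"turn":0,"claw":0.05},{"delta_pos":[0,-8,0],"turn":0,"claw":0.05},{"delta_pos":[0,0,0],"turn":0,"claw":0.05}]}}

```text
time_s: 22.78
tcp_pos: [0.4823, -0.0871, 0.1011]
ee_rot: [[-1.0, 0.001, -0.0], [0.001, 1.0, -0.0], [0.0, -0.0, -1.0]]
wrist_force: [4.4, -0.3, -11.1]
gripper_width: 0.147
gripper_force: 30.0
```

```bash
python3 -c "
from h import *
to(482.2,-240,102,180)
W=cloud(snap('top')); rects(W,(335,390,220,300),.065,.085); rects(W,(180,285,235,330),.012,.03)"
```

```text
t 22.8 pos [482.3 -87.1 101.1] yaw 179.95 w 0.147 F [  4.4  -0.3 -11.1] grip 30.0
delta [  -0.  -152.9   -0.9] turn -0.001
px [357. 281.] n 258 z 0.0740 c [433.5 -87. ] size [50.4 42.9] ang 1.7
px [200. 283.] n 837 z 0.0205 c [435.3 320.7] size [ 35.1 169.7] ang 86.5
px [257. 294.] n 235 z 0.0206 c [401.3 172.6] size [80.8 19.8] ang 1.4
```

Moves freely; drawing back.

Request:
{"method": "drive_tool", "body": {"moves": [{"delta_pos":[0,-15,0],"turn":0,"claw":0.05},{"delta_pos":[0,-17,0],"turn":0,"claw":0.05},{"delta_pos":[0,-17,0],"turn":0,"claw":0.05},{"delta_pos":[0,-17,0],"turn":0,"claw":0.05},{"delta_pos":[0,-17,0],"turn":0,"claw":0.05},{"delta_pos":[0,-17,0],"turn":0,"claw":0.05},{"delta_pos":[0,-17,0],"turn":0,"claw":0.05},{"delta_pos":[0,-15,0],"turn":0,"claw":0.05},{"delta_pos":[0,-15,0],"turn":0,"claw":0.05},{"delta_pos":[0,0,0],"turn":0,"claw":0.05},{"delta_pos":[0,0,17],"turn":0,"claw":0.05},{"delta_pos":[0,0,0],"turn":0,"claw":0.05}]}}

```text
time_s: 24.32
tcp_pos: [0.4829, -0.2348, 0.0844]
ee_rot: [[-1.0, 0.0, 0.001], [0.0, 1.0, -0.001], [-0.001, -0.001, -1.0]]
wrist_force: [5.4, -1.0, -8.6]
gripper_width: 0.148
gripper_force: 30.0
```

Request:
{"method": "drive_tool", "body": {"moves": [{"delta_pos":[0,0,0],"turn":0,"claw":0.7},{"delta_pos":[0,0,0],"turn":0,"claw":0.7},{"delta_pos":[0,0,0],"turn":0,"claw":0.7},{"delta_pos":[0,0,-40],"turn":0,"claw":0.7},{"delta_pos":[0,0,-40],"turn":0,"claw":0.7},{"delta_pos":[0,40,-20],"turn":0,"claw":0.7},{"delta_pos":[0,50,0],"turn":0,"claw":0.7},{"delta_pos":[0,50,0],"turn":0,"claw":0.7},{"delta_pos":[0,50,0],"turn":0,"claw":0.7},{"delta_pos":[0,50,0],"turn":0,"claw":0.7},{"delta_pos":[0,0,0],"turn":0,"claw":0.7}]}}

```text
time_s: 25.7
tcp_pos: [0.4821, 0.0091, 0.1849]
ee_rot: [[-1.0, -0.005, 0.001], [-0.005, 1.0, 0.0], [-0.001, 0.0, -1.0]]
wrist_force: [0.1, 0.3, 0.6]
gripper_width: 0.701
gripper_force: 0.0
```

```bash
python3 -c "
from h import *
W=cloud(snap('top','top3.png')); rects(W,(335,470,220,300),.065,.085); rects(W,(335,470,220,300),.09,.13,20); rects(W,(180,285,235,330),.012,.03)
to(445.3,167.2,8,180)"
```

```text
px [413. 260.] n 713 z 0.0739 c [ 483.9 -234.1] size [148.9  45.1] ang 0.3
px [417. 258.] n 306 z 0.1069 c [ 482.2 -234.4] size [118.4  15.4] ang 0.4
px [261. 292.] n 296 z 0.0207 c [406.2 164.9] size [91.1 31.3] ang 2.9
px [198. 308.] n 190 z 0.0203 c [369.9 324.6] size [33.1 38.8] ang 87.2
t 25.8 pos [482.    7.8 184.8] yaw -179.82 w 0.701 F [-0.   0.   0.2] grip 0.0
delta [ 36.3 159.6 176.7] turn 0.003
```

Request:
{"method": "drive_tool", "body": {"moves": [{"delta_pos":[9,40,20],"turn":0,"claw":0.7},{"delta_pos":[9,40,20],"turn":0,"claw":0.7},{"delta_pos":[9,40,20],"turn":0,"claw":0.7},{"delta_pos":[9,39.5,20],"turn":0,"claw":0.7},{"delta_pos":[0,0,30],"turn":-0.037,"claw":0.7},{"delta_pos":[0,0,0],"turn":0,"claw":0.7},{"delta_pos":[0,0,0],"turn":0,"claw":0.7}]}}

```text
time_s: 26.62
tcp_pos: [0.4472, 0.1656, 0.0752]
ee_rot: [[-0.999, -0.035, 0.001], [-0.035, 0.999, 0.0], [-0.001, 0.0, -1.0]]
wrist_force: [-0.5, -0.2, -0.2]
gripper_width: 0.702
gripper_force: 0.0
```

```bash
python3 -c "
from h import *
to(445.3,167.2,5,-177.7)"
```

```text
t 26.6 pos [447.2 165.6  75.2] yaw -177.98 w 0.702 F [-0.5 -0.2 -0.2] grip 0.0
delta [ 1.9  1.7 70.2] turn -0.005
```

Request:
{"method": "drive_tool", "body": {"moves": [{"delta_pos":[2,2,40],"turn":0,"claw":0.7},{"delta_pos":[0,0,30],"turn":0,"claw":0.7},{"delta_pos":[0,0,0],"turn":0,"claw":0.7},{"delta_pos":[0,0,0],"turn":0,"claw":0.2},{"delta_pos":[0,0,0],"turn":0,"claw":0.2},{"delta_pos":[0,0,0],"turn":0,"claw":0.2},{"delta_pos":[0,0,0],"turn":0,"claw":0.2},{"delta_pos":[0,0,-30],"turn":0,"claw":0.2},{"delta_pos":[0,0,-40],"turn":0,"claw":0.2},{"delta_pos":[0,0,-40],"turn":0.035,"claw":0.2},{"delta_pos":[-6,-38,0],"turn":0,"claw":0.2},{"delta_pos":[-6,-38,0],"turn":0,"claw":0.2}]}}

```text
time_s: 28.12
tcp_pos: [0.4566, 0.0918, 0.1151]
ee_rot: [[-1.0, -0.003, 0.002], [-0.003, 1.0, 0.001], [-0.002, 0.001, -1.0]]
wrist_force: [0.6, -0.4, -1.1]
gripper_width: 0.203
gripper_force: 0.0
```

Request:
{"method": "drive_tool", "body": {"moves": [{"delta_pos":[-6,-38,0],"turn":0,"claw":0.2},{"delta_pos":[-6,-38,0],"turn":0,"claw":0.2},{"delta_pos":[-6,-38,0],"turn":0,"claw":0.2},{"delta_pos":[-7,-39,0],"turn":0,"claw":0.2},{"delta_pos":[0,0,0],"turn":0,"claw":0.2},{"delta_pos":[0,0,0],"turn":0,"claw":0.2}]}}

```text
time_s: 28.88
tcp_pos: [0.4814, -0.0607, 0.1142]
ee_rot: [[-1.0, -0.001, -0.0], [-0.001, 1.0, 0.0], [0.0, 0.0, -1.0]]
wrist_force: [1.2, -0.2, -0.3]
gripper_width: 0.202
gripper_force: 0.0
```

```bash
python3 -c "
from h import *
snap('scene','scene2.png')
to(482.4,-62,46,180)"
```

```text
t 28.9 pos [481.5 -60.3 114.3] yaw -179.87 w 0.196 F [0.6 0.8 0.4] grip 0.0
delta [-0.9 -1.7 68.3] turn 0.002
```

View pics/scene2.png

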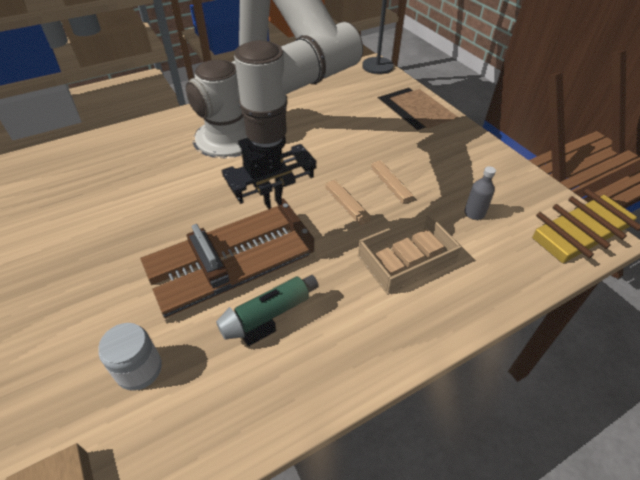

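The scene view shows an empty gripper over the jig and both slats still on the bench at (345,200) and (393,182). The three offcuts are in the box. I'll re-measure and retry the grasp.

```bash
python3 -c "
from h import *
W=cloud(np.load('/tmp/scene.npz')); rects(W,(315,425,150,235),.012,.03)
W=cloud(snap('top')); rects(W,(180,285,235,330),.012,.03)"
```

```text
px [392. 180.] n 535 z 0.0192 c [437.6 318.1] size [ 36.5 177. ] ang 86.4
px [347. 200.] n 612 z 0.0195 c [447.8 165.4] size [171.   35.6] ang 2.7
px [412. 229.] n 110 z 0.0215 c [624.7 242.8] size [88.2  6.3] ang 87.3
px [200. 283.] n 844 z 0.0204 c [435.5 320.8] size [ 34.5 170. ] ang 86.1
```

Request:
{"method": "drive_tool", "body": {"moves": [{"delta_pos":[6,38,0],"turn":0,"claw":0.7},{"delta_pos":[6,38,0],"turn":0,"claw":0.7},{"delta_pos":[6,38,0],"turn":0,"claw":0.7},{"delta_pos":[6,38,0],"turn":0,"claw":0.7},{"delta_pos":[6,38,0],"turn":0,"claw":0.7},{"delta_pos":[6,38,0],"turn":0,"claw":0.7},{"delta_pos":[0,0,40],"turn":-0.037,"claw":0.7},{"delta_pos":[0,0,0],"turn":0,"claw":0.7}]}}

```text
time_s: 29.98
tcp_pos: [0.4427, 0.1668, 0.0723]
ee_rot: [[-0.999, -0.04, -0.005], [-0.04, 0.999, -0.004], [0.006, -0.004, -1.0]]
wrist_force: [-0.7, 0.2, 0.1]
gripper_width: 0.698
gripper_force: 0.0
```

```bash
python3 -c "
from h import *
to(445.3,167.2,5,-177.7)
W=cloud(snap('scene')); rects(W,(315,425,150,235),.012,.03)"
```

```text
t 30.0 pos [442.7 166.8  72.3] yaw -177.69 w 0.698 F [-0.7  0.2  0.1] grip 0.0
delta [-3.   0.6 67.3] turn 0.000
px [392. 180.] n 537 z 0.0191 c [438.1 319.5] size [ 36.8 173.2] ang 86.6
px [348. 201.] n 590 z 0.0196 c [447.9 165.6] size [172.8  36. ] ang 2.5
px [412. 229.] n 110 z 0.0229 c [625.  243.7] size [84.1  4.2] ang 89.1
```

Request:
{"method": "drive_tool", "body": {"moves": [{"delta_pos":[-2,0.5,40],"turn":0,"claw":0.7},{"delta_pos":[0,0,28],"turn":0,"claw":0.7},{"delta_pos":[0,0,0],"turn":0,"claw":0.7},{"delta_pos":[0,0,0],"turn":0,"claw":0.05},{"delta_pos":[0,0,0],"turn":0,"claw":0.05},{"delta_pos":[0,0,0],"turn":0,"claw":0.05},{"delta_pos":[0,0,0],"turn":0,"claw":0.05},{"delta_pos":[0,0,0],"turn":0,"claw":0.05}]}}

```text
time_s: 31.02
tcp_pos: [0.4472, 0.1677, 0.0064]
ee_rot: [[-0.999, -0.039, 0.0], [-0.039, 0.999, 0.0], [-0.0, 0.0, -1.0]]
wrist_force: [-0.0, -0.0, -0.4]
gripper_width: 0.216
gripper_force: 0.0
```

```bash
python3 -c "
from h import *
c=snap('scene'); cv2.imwrite('pics/crop1.png',cv2.resize(c['color'][130:260,230:430,::-1],None,fx=4,fy=4))
to(0,0,0,0)"
```

```text
t 31.1 pos [447.2 167.7   6.3] yaw -177.78 w 0.175 F [-0.3 -0.3  0.1] grip 0.0
delta [ 453.4 -150.2    6.3] turn -3.103
```

View pics/crop1.png

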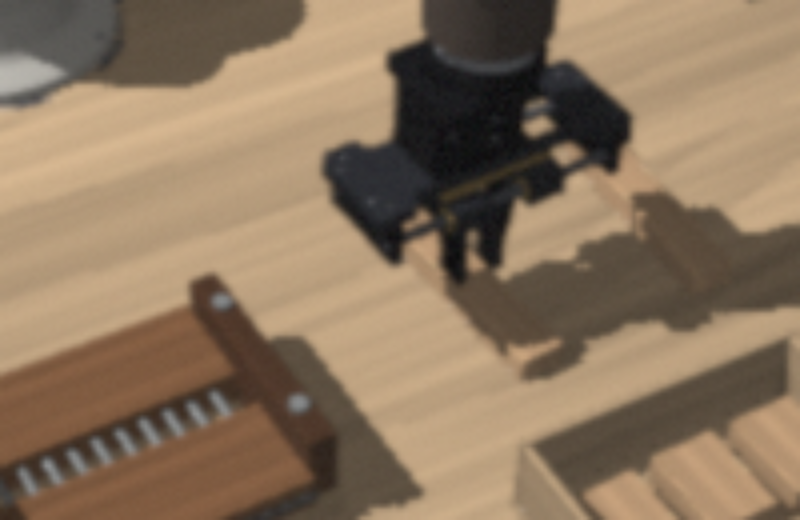

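Request:
{"method": "drive_tool", "body": {"moves": [{"delta_pos":[0,0,0],"turn":0,"claw":0.7},{"delta_pos":[0,0,0],"turn":0,"claw":0.7},{"delta_pos":[0,0,0],"turn":0,"claw":0.7},{"delta_pos":[0,0,0],"turn":0,"claw":0.7},{"delta_pos":[0,0,0],"turn":0,"claw":0.7},{"delta_pos":[0,0,2.5],"turn":0,"claw":0.7},{"delta_pos":[0,0,2],"turn":0,"claw":0.7},{"delta_pos":[0,0,0],"turn":0,"claw":0.7}]}}

```text
time_s: 32.08
tcp_pos: [0.447, 0.1676, 0.0015]
ee_rot: [[-0.999, -0.039, -0.0], [-0.039, 0.999, -0.0], [0.0, -0.0, -1.0]]
wrist_force: [-0.2, -0.4, -1.1]
gripper_width: 0.697
gripper_force: 0.0
```

Request:
{"method": "drive_tool", "body": {"moves": [{"delta_pos":[0,0,0],"turn":0,"claw":0.05},{"delta_pos":[0,0,0],"turn":0,"claw":0.05},{"delta_pos":[0,0,0],"turn":0,"claw":0.05},{"delta_pos":[0,0,0],"turn":0,"claw":0.05}]}}

```text
time_s: 32.58
tcp_pos: [0.4472, 0.1677, 0.0018]
ee_rot: [[-0.999, -0.039, 0.0], [-0.039, 0.999, 0.0], [-0.0, 0.0, -1.0]]
wrist_force: [-0.2, 0.3, -1.0]
gripper_width: 0.332
gripper_force: 0.0
```

```bash
python3 -c "
from h import *
to(0,0,0,0)
W=cloud(snap('scene'))
import numpy as np
# finger tip pixels in crop coords
for u,v in [(230+455/4,130+270/4),(230+487/4,130+258/4)]:
    u,v=int(u),int(v); print(W[v-3:v+5,u].round(3).tolist())
rects(W,(315,425,150,235),.012,.03)"
```

```text
t 32.6 pos [447.2 167.7   1.8] yaw -177.78 w 0.332 F [-0.2  0.3 -1. ] grip 0.0
delta [ 453.4 -150.2    1.7] turn -3.103
[[0.459, 0.145, 0.055], [0.458, 0.146, 0.051], [0.46, 0.144, 0.049], [0.46, 0.145, 0.045], [0.461, 0.145, 0.042], [0.457, 0.147, 0.035], [0.459, 0.146, 0.033], [0.456, 0.148, 0.026]]
[[0.443, 0.181, 0.037], [0.444, 0.18, 0.035], [0.446, 0.179, 0.033], [0.443, 0.182, 0.026], [0.444, 0.181, 0.023], [0.445, 0.181, 0.02], [0.446, 0.18, 0.018], [0.449, 0.178, 0.018]]
px [396. 185.] n 400 z 0.0193 c [455.8 316.8] size [ 35.1 136.2] ang 87.4
px [353. 206.] n 418 z 0.0195 c [466.2 167.6] size [135.2  46.6] ang 6.6
px [412. 229.] n 105 z 0.0223 c [624.7 243.6] size [84.8  5.6] ang 88.0
```

```bash
python3 -c "
from h import *
c=np.load('/tmp/scene.npz'); W=cloud(c)
for u in (341,343,345,347,349,351):
    print(u,[tuple((W[v,u]*1000).round().astype(int)) for v in range(188,206,1)])
cv2.imwrite('pics/crop2.png',cv2.resize(c['color'][160:240,300:400,::-1],None,fx=7,fy=7,interpolation=cv2.INTER_NEAREST))"
```

```text
341 [(np.int64(488), np.int64(118), np.int64(110)), (np.int64(485), np.int64(120), np.int64(103)), (np.int64(488), np.int64(119), np.int64(103)), (np.int64(484), np.int64(121), np.int64(96)), (np.int64(459), np.int64(139), np.int64(64)), (np.int64(458), np.int64(139), np.int64(60)), (np.int64(457), np.int64(140), np.int64(55)), (np.int64(455), np.int64(141), np.int64(50)), (np.int64(453), np.int64(143), np.int64(44)), (np.int64(452), np.int64(144), np.int64(40)), (np.int64(454), np.int64(143), np.int64(37)), (np.int64(453), np.int64(143), np.int64(33)), (np.int64(453), np.int64(144), np.int64(29)), (np.int64(454), np.int64(143), np.int64(26)), (np.int64(453), np.int64(144), np.int64(22)), (np.int64(446), np.int64(149), np.int64(10)), (np.int64(444), np.int64(151), np.int64(4)), (np.int64(443), np.int64(151), np.int64(-1))]
343 [(np.int64(485), np.int64(126), np.int64(104)), (np.int64(487), np.int64(125), np.int64(103)), (np.int64(487), np.int64(125), np.int64(100)), (np.int64(459), np.int64(144), np.int64(66)), (np.int64(459), np.int64(144), np.int64(62)), (np.int64(460), np.int64(14
[... 3196 characters left out ...]
nt64(41)), (np.int64(443), np.int64(181), np.int64(37)), (np.int64(444), np.int64(180), np.int64(35)), (np.int64(446), np.int64(179), np.int64(33)), (np.int64(443), np.int64(182), np.int64(26)), (np.int64(444), np.int64(181), np.int64(23)), (np.int64(445), np.int64(181), np.int64(20)), (np.int64(446), np.int64(180), np.int64(18)), (np.int64(449), np.int64(178), np.int64(18)), (np.int64(454), np.int64(175), np.int64(19)), (np.int64(458), np.int64(172), np.int64(21)), (np.int64(462), np.int64(170), np.int64(21)), (np.int64(464), np.int64(169), np.int64(20)), (np.int64(468), np.int64(167), np.int64(20)), (np.int64(472), np.int64(164), np.int64(21)), (np.int64(475), np.int64(162), np.int64(21))]
```

View pics/crop2.png

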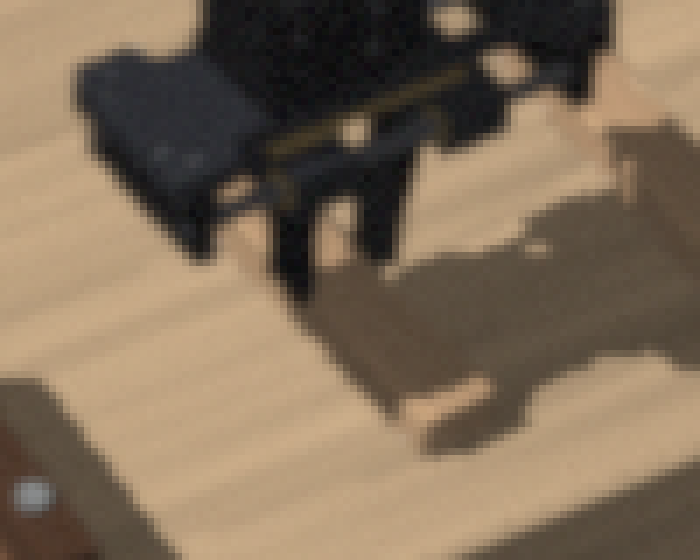

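The crop shows the finger ends (300,295) stopping at the slat's top surface, z about 20 mm, while the reported TCP is 1.8 mm. The finger ends are therefore about 19 mm above the reported TCP, so I need to go roughly 15 mm lower and watch the force.

Request:
{"method": "drive_tool", "body": {"moves": [{"delta_pos":[0,0,0],"turn":0,"claw":0.7},{"delta_pos":[0,0,0],"turn":0,"claw":0.7},{"delta_pos":[0,0,0],"turn":0,"claw":0.7},{"delta_pos":[0,0,0],"turn":0,"claw":0.7},{"delta_pos":[0,0,4],"turn":0,"claw":0.7},{"delta_pos":[0,0,3],"turn":0,"claw":0.7},{"delta_pos":[0,0,3],"turn":0,"claw":0.7},{"delta_pos":[0,0,2],"turn":0,"claw":0.7},{"delta_pos":[0,0,0],"turn":0,"claw":0.7}]}}

```text
time_s: 33.75
tcp_pos: [0.4471, 0.1676, -0.0105]
ee_rot: [[-0.999, -0.039, -0.0], [-0.039, 0.999, -0.0], [0.0, -0.0, -1.0]]
wrist_force: [-0.5, -0.4, -0.7]
gripper_width: 0.695
gripper_force: 0.0
```

Request:
{"method": "drive_tool", "body": {"moves": [{"delta_pos":[0,0,3],"turn":0,"claw":0.7},{"delta_pos":[0,0,0],"turn":0,"claw":0.05},{"delta_pos":[0,0,0],"turn":0,"claw":0.05},{"delta_pos":[0,0,0],"turn":0,"claw":0.05},{"delta_pos":[0,0,0],"turn":0,"claw":0.05},{"delta_pos":[0,0,0],"turn":0,"claw":0.05},{"delta_pos":[0,0,0],"turn":0,"claw":0.05}]}}

```text
time_s: 34.62
tcp_pos: [0.4473, 0.1677, -0.0132]
ee_rot: [[-0.999, -0.039, 0.0], [-0.039, 0.999, 0.0], [-0.0, 0.0, -1.0]]
wrist_force: [-0.1, 0.4, -0.4]
gripper_width: 0.363
gripper_force: 30.0
```

Request:
{"method": "drive_tool", "body": {"moves": [{"delta_pos":[0,0,-30],"turn":0,"claw":0.05},{"delta_pos":[0,0,-45],"turn":0,"claw":0.05},{"delta_pos":[0,0,-45],"turn":0.039,"claw":0.05},{"delta_pos":[-6,-38,0],"turn":0,"claw":0.05},{"delta_pos":[-6,-38,0],"turn":0,"claw":0.05},{"delta_pos":[-6,-38,0],"turn":0,"claw":0.05},{"delta_pos":[-6,-38,0],"turn":0,"claw":0.05},{"delta_pos":[-6,-38,0],"turn":0,"claw":0.05},{"delta_pos":[-6,-39,0],"turn":0,"claw":0.05},{"delta_pos":[0,0,0],"turn":0,"claw":0.05},{"delta_pos":[0,0,0],"turn":0,"claw":0.05}]}}

```text
time_s: 36.0
tcp_pos: [0.4827, -0.0613, 0.1064]
ee_rot: [[-1.0, 0.001, -0.001], [0.001, 1.0, 0.0], [0.001, 0.0, -1.0]]
wrist_force: [-0.3, 0.3, -0.8]
gripper_width: 0.367
gripper_force: 30.0
```

```bash
python3 -c "
from h import *
to(482.4,-62,28,180)"
```

```text
t 36.0 pos [482.7 -61.3 106.4] yaw 179.95 w 0.367 F [-0.3  0.3 -0.8] grip 30.0
delta [ 0.3 -0.7 78.4] turn -0.001
```

Request:
{"method": "drive_tool", "body": {"moves": [{"delta_pos":[0,-0.5,40],"turn":0,"claw":0.05},{"delta_pos":[0,0,30],"turn":0,"claw":0.05},{"delta_pos":[0,0,8],"turn":0,"claw":0.05},{"delta_pos":[0,0,0],"turn":0,"claw":0.05},{"delta_pos":[0,0,0],"turn":0,"claw":0.5},{"delta_pos":[0,0,0],"turn":0,"claw":0.5},{"delta_pos":[0,0,0],"turn":0,"claw":0.5},{"delta_pos":[0,0,-30],"turn":0,"claw":0.5},{"delta_pos":[0,0,-45],"turn":0,"claw":0.5},{"delta_pos":[5,42.5,0],"turn":0,"claw":0.7},{"delta_pos":[5,42.5,0],"turn":0,"claw":0.7},{"delta_pos":[5,42.5,0],"turn":0,"claw":0.7}]}}

```text
time_s: 37.5
tcp_pos: [0.4681, 0.0668, 0.1044]
ee_rot: [[-1.0, 0.001, 0.001], [0.001, 1.0, 0.001], [-0.001, 0.001, -1.0]]
wrist_force: [0.2, -0.3, 0.0]
gripper_width: 0.68
gripper_force: 0.0
```

Request:
{"method": "drive_tool", "body": {"moves": [{"delta_pos":[5,42.5,0],"turn":0,"claw":0.7},{"delta_pos":[5,42.5,0],"turn":0,"claw":0.7},{"delta_pos":[5,42.5,0],"turn":0,"claw":0.7},{"delta_pos":[5,42.5,0],"turn":0,"claw":0.7},{"delta_pos":[6,42.5,0],"turn":0,"claw":0.7},{"delta_pos":[6,42.5,0],"turn":0.07,"claw":0.7},{"delta_pos":[0,0,50],"turn":0,"claw":0.7},{"delta_pos":[0,0,0],"turn":0,"claw":0.7},{"delta_pos":[0,0,0],"turn":0,"claw":0.7}]}}

```text
time_s: 38.62
tcp_pos: [0.437, 0.3208, 0.0549]
ee_rot: [[-0.998, 0.07, 0.001], [0.07, 0.998, 0.001], [-0.001, 0.001, -1.0]]
wrist_force: [-0.5, 0.0, 0.6]
gripper_width: 0.701
gripper_force: 0.0
```

```bash
python3 -c "
from h import *
to(435.5,320.7,-13,176)
W=cloud(snap('top')); rects(W,(335,400,215,305),.052,.065)"
```

```text
t 38.6 pos [437.  320.8  54.9] yaw 175.98 w 0.701 F [-0.5  0.   0.6] grip 0.0
delta [ 1.5 -0.2 67.9] turn -0.000
px [346. 261.] n 799 z 0.0605 c [482.7 -61.2] size [ 32.3 170.6] ang 89.9
```

Request:
{"method": "drive_tool", "body": {"moves": [{"delta_pos":[1.5,0,40],"turn":0,"claw":0.7},{"delta_pos":[0,0,20],"turn":0,"claw":0.7},{"delta_pos":[0,0,8],"turn":0,"claw":0.7},{"delta_pos":[0,0,0],"turn":0,"claw":0.7},{"delta_pos":[0,0,0],"turn":0,"claw":0.05},{"delta_pos":[0,0,0],"turn":0,"claw":0.05},{"delta_pos":[0,0,0],"turn":0,"claw":0.05},{"delta_pos":[0,0,0],"turn":0,"claw":0.05},{"delta_pos":[0,0,0],"turn":0,"claw":0.05},{"delta_pos":[0,0,0],"turn":0,"claw":0.05}]}}

```text
time_s: 39.92
tcp_pos: [0.4348, 0.3209, -0.014]
ee_rot: [[-0.998, 0.07, 0.0], [0.07, 0.998, 0.0], [-0.0, 0.0, -1.0]]
wrist_force: [-1.0, -0.6, 3.7]
gripper_width: 0.364
gripper_force: 30.0
```

Request:
{"method": "drive_tool", "body": {"moves": [{"delta_pos":[0,0,-30],"turn":0,"claw":0.05},{"delta_pos":[0,0,-45],"turn":0,"claw":0.05},{"delta_pos":[0,0,-45],"turn":-0.07,"claw":0.05},{"delta_pos":[-4.6,-43.6,0],"turn":0,"claw":0.05},{"delta_pos":[-4.6,-43.6,0],"turn":0,"claw":0.05},{"delta_pos":[-4.6,-43.6,0],"turn":0,"claw":0.05},{"delta_pos":[-4.6,-43.6,0],"turn":0,"claw":0.05},{"delta_pos":[-4.6,-43.6,0],"turn":0,"claw":0.05},{"delta_pos":[-4.6,-43.6,0],"turn":0,"claw":0.05},{"delta_pos":[-4.6,-43.6,0],"turn":0,"claw":0.05},{"delta_pos":[-4.6,-43.6,0],"turn":0,"claw":0.05},{"delta_pos":[-4.6,-43.6,0],"turn":0,"claw":0.05}]}}

```text
time_s: 41.42
tcp_pos: [0.4757, -0.073, 0.1054]
ee_rot: [[-1.0, 0.0, -0.001], [0.0, 1.0, 0.0], [0.001, 0.0, -1.0]]
wrist_force: [0.9, 0.8, -0.6]
gripper_width: 0.36
gripper_force: 30.0
```

Request:
{"method": "drive_tool", "body": {"moves": [{"delta_pos":[-4.6,-43.6,0],"turn":0,"claw":0.05},{"delta_pos":[0,0,0],"turn":0,"claw":0.05},{"delta_pos":[0,0,0],"turn":0,"claw":0.05}]}}

```text
time_s: 41.8
tcp_pos: [0.4801, -0.1152, 0.1053]
ee_rot: [[-1.0, 0.001, -0.001], [0.001, 1.0, 0.0], [0.001, 0.0, -1.0]]
wrist_force: [0.0, -0.4, -1.5]
gripper_width: 0.361
gripper_force: 30.0
```

```bash
python3 -c "
from h import *
to(482.4,-116,28,180)"
```

```text
t 41.8 pos [ 480.1 -115.2  105.3] yaw 179.94 w 0.361 F [ 0.  -0.4 -1.5] grip 30.0
delta [-2.3 -0.9 77.3] turn -0.001
```

Request:
{"method": "drive_tool", "body": {"moves": [{"delta_pos":[-2,-3,40],"turn":0,"claw":0.05},{"delta_pos":[0,0,30],"turn":0,"claw":0.05},{"delta_pos":[0,0,7.5],"turn":0,"claw":0.05},{"delta_pos":[0,0,0],"turn":0,"claw":0.05},{"delta_pos":[0,0,0],"turn":0,"claw":0.5},{"delta_pos":[0,0,0],"turn":0,"claw":0.5},{"delta_pos":[0,0,0],"turn":0,"claw":0.5},{"delta_pos":[0,0,-40],"turn":0,"claw":0.5},{"delta_pos":[0,0,-50],"turn":0,"claw":0.5},{"delta_pos":[0,0,-40],"turn":0,"claw":0.5},{"delta_pos":[0,-40,0],"turn":0,"claw":0.6},{"delta_pos":[0,-40,0],"turn":0,"claw":0.6}]}}

```text
time_s: 43.3
tcp_pos: [0.483, -0.1988, 0.1596]
ee_rot: [[-1.0, -0.001, 0.003], [-0.001, 1.0, -0.0], [-0.003, -0.0, -1.0]]
wrist_force: [-0.2, -0.7, 0.9]
gripper_width: 0.583
gripper_force: 0.0
```

Request:
{"method": "drive_tool", "body": {"moves": [{"delta_pos":[0,-36,0],"turn":0,"claw":0.6},{"delta_pos":[0,0,0],"turn":0,"claw":0.6},{"delta_pos":[0,0,0],"turn":0,"claw":0.6}]}}

```text
time_s: 43.68
tcp_pos: [0.4823, -0.234, 0.1582]
ee_rot: [[-1.0, 0.001, -0.0], [0.001, 1.0, 0.0], [0.0, 0.0, -1.0]]
wrist_force: [0.5, -0.0, 0.2]
gripper_width: 0.598
gripper_force: 0.0
```

```bash
python3 -c "
from h import *
to(482.4,-234.3,65,180)
W=cloud(snap('top')); rects(W,(330,400,215,305),.052,.064); rects(W,(200,300,155,225),.015,.045)"
```

```text
t 43.7 pos [ 482.3 -234.   158.2] yaw 179.96 w 0.598 F [ 0.5 -0.   0.2] grip 0.0
delta [-0.1 -0.3 93.2] turn -0.001
px [240. 175.] n 348 z 0.0306 c [725.8 216.7] size [ 98.5 219.5] ang 30.2
px [273. 189.] n 429 z 0.0359 c [681.5 131.3] size [65.9 45.8] ang 0.3
px [229. 190.] n 463 z 0.0358 c [679.8 250.1] size [66.8 45.9] ang 0.9
px [251. 190.] n 449 z 0.0363 c [679.6 190.4] size [45.5 66.8] ang 89.8
px [249. 213.] n 200 z 0.0311 c [616.2 191.6] size [  8.8 198.9] ang 0.9
```

```bash
python3 -c "
from h import *
c=snap('scene','scene3.png'); W=cloud(c); rects(W,(140,330,195,320),.052,.064)"
```

```text
px [295. 224.] n 194 z 0.0618 c [485.9 -11.1] size [ 20.8 159.7] ang 89.8
px [276. 230.] n 767 z 0.0599 c [485.4 -62.7] size [ 33.7 175.3] ang 89.9
px [255. 239.] n 791 z 0.0602 c [ 485.7 -118.8] size [173.8  33.1] ang 0.7
px [219. 279.] n 115 z 0.0592 c [ 562.3 -235.8] size [43.7 12.2] ang 89.7
px [288. 308.] n 116 z 0.0591 c [ 702.3 -139.2] size [  3.7 101.2] ang 4.3
```

View pics/scene3.png

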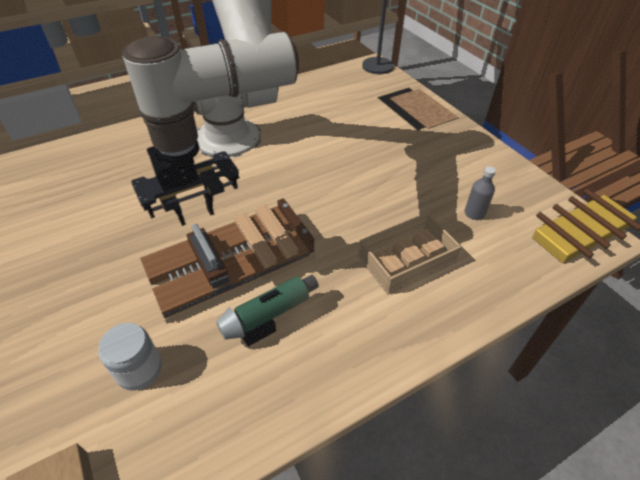

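The scene view shows both slats flat and square on the bed at (255,239) and (276,230), with the gripper over the bar at (205,245). Next I grip the bar and lift it.

Request:
{"method": "drive_tool", "body": {"moves": [{"delta_pos":[0,0,40],"turn":0,"claw":0.6},{"delta_pos":[0,0,35],"turn":0,"claw":0.6},{"delta_pos":[0,0,15],"turn":0,"claw":0.6},{"delta_pos":[0,0,0],"turn":0,"claw":0.6},{"delta_pos":[0,0,0],"turn":0,"claw":0.05},{"delta_pos":[0,0,0],"turn":0,"claw":0.05},{"delta_pos":[0,0,0],"turn":0,"claw":0.05},{"delta_pos":[0,0,0],"turn":0,"claw":0.05},{"delta_pos":[0,0,0],"turn":0,"claw":0.05},{"delta_pos":[0,0,-9],"turn":0,"claw":0.05},{"delta_pos":[0,0,-9],"turn":0,"claw":0.05},{"delta_pos":[0,0,0],"turn":0,"claw":0.05}]}}

```text
time_s: 45.28
tcp_pos: [0.4826, -0.2339, 0.0861]
ee_rot: [[-1.0, 0.0, 0.0], [0.0, 1.0, 0.001], [-0.0, 0.001, -1.0]]
wrist_force: [3.8, -0.3, -11.0]
gripper_width: 0.159
gripper_force: 30.0
```

Request:
{"method": "drive_tool", "body": {"moves": [{"delta_pos":[0,10,0],"turn":0,"claw":0.05},{"delta_pos":[0,12,0],"turn":0,"claw":0.05},{"delta_pos":[0,12,0],"turn":0,"claw":0.05},{"delta_pos":[0,12,0],"turn":0,"claw":0.05},{"delta_pos":[0,12,0],"turn":0,"claw":0.05},{"delta_pos":[0,12,0],"turn":0,"claw":0.05},{"delta_pos":[0,12,0],"turn":0,"claw":0.05},{"delta_pos":[0,12,0],"turn":0,"claw":0.05},{"delta_pos":[0,10,0],"turn":0,"claw":0.05},{"delta_pos":[0,10,0],"turn":0,"claw":0.05},{"delta_pos":[0,3,0],"turn":0,"claw":0.05},{"delta_pos":[0,0,0],"turn":0,"claw":0.05}]}}

```text
time_s: 46.78
tcp_pos: [0.4822, -0.1167, 0.086]
ee_rot: [[-1.0, 0.0, -0.001], [0.0, 1.0, 0.001], [0.001, 0.001, -1.0]]
wrist_force: [0.9, 1.0, -10.9]
gripper_width: 0.156
gripper_force: 30.0
```

Request:
{"method": "drive_tool", "body": {"moves": [{"delta_pos":[0,4,0],"turn":0,"claw":0.05},{"delta_pos":[0,3,0],"turn":0,"claw":0.05},{"delta_pos":[0,0,0],"turn":0,"claw":0.05}]}}

```text
time_s: 47.15
tcp_pos: [0.4822, -0.11, 0.0861]
ee_rot: [[-1.0, 0.0, -0.001], [0.0, 1.0, 0.0], [0.001, 0.0, -1.0]]
wrist_force: [-1.0, -0.4, -11.2]
gripper_width: 0.157
gripper_force: 30.0
```

Request:
{"method": "drive_tool", "body": {"moves": [{"delta_pos":[0,2,0],"turn":0,"claw":0.05},{"delta_pos":[0,1.5,0],"turn":0,"claw":0.05},{"delta_pos":[0,0,0],"turn":0,"claw":0.05}]}}

```text
time_s: 47.52
tcp_pos: [0.4822, -0.1066, 0.0861]
ee_rot: [[-1.0, 0.0, -0.001], [0.0, 1.0, 0.0], [0.001, 0.0, -1.0]]
wrist_force: [-0.4, -1.5, -10.6]
gripper_width: 0.157
gripper_force: 30.0
```

Request:
{"method": "drive_tool", "body": {"moves": [{"delta_pos":[0,1,0],"turn":0,"claw":0.05},{"delta_pos":[0,1,0],"turn":0,"claw":0.05},{"delta_pos":[0,0,0],"turn":0,"claw":0.05}]}}

```text
time_s: 47.9
tcp_pos: [0.4822, -0.1046, 0.0861]
ee_rot: [[-1.0, 0.0, -0.001], [0.0, 1.0, 0.0], [0.001, 0.0, -1.0]]
wrist_force: [-1.4, -1.3, -11.1]
gripper_width: 0.157
gripper_force: 30.0
```

Request:
{"method": "drive_tool", "body": {"moves": [{"delta_pos":[0,1,0],"turn":0,"claw":0.05},{"delta_pos":[0,0,0],"turn":0,"claw":0.05},{"delta_pos":[0,0,0],"turn":0,"claw":0.05}]}}

```text
time_s: 48.28
tcp_pos: [0.4822, -0.1044, 0.0862]
ee_rot: [[-1.0, 0.0, -0.001], [0.0, 1.0, -0.001], [0.001, -0.001, -1.0]]
wrist_force: [-1.4, -4.8, -11.8]
gripper_width: 0.159
gripper_force: 30.0
```

```bash
python3 -c "
from h import *
to(482.4,-106.9,65,180)
c=snap('scene'); W=cloud(c); rects(W,(140,330,195,320),.052,.064)"
```

```text
t 48.3 pos [ 482.2 -104.4   86.2] yaw 179.99 w 0.159 F [ -1.4  -4.8 -11.8] grip 30.0
delta [-0.2 -2.5 21.2] turn -0.000
px [283. 231.] n 1453 z 0.0600 c [484.9 -64.4] size [174.4 128.4] ang 0.1
px [286. 308.] n 127 z 0.0595 c [ 701.9 -141.2] size [  4.5 104.2] ang 3.7
```

Snug against the fence: the force has risen and motion stopped. Now I back off to the notch, lower, and release.

Request:
{"method": "drive_tool", "body": {"moves": [{"delta_pos":[0,-3,0],"turn":0,"claw":0.05},{"delta_pos":[0,0,0],"turn":0,"claw":0.05},{"delta_pos":[0,0,9],"turn":0,"claw":0.05},{"delta_pos":[0,0,9],"turn":0,"claw":0.05},{"delta_pos":[0,0,0],"turn":0,"claw":0.05},{"delta_pos":[0,0,0],"turn":0,"claw":0.05}]}}

```text
time_s: 49.08
tcp_pos: [0.4824, -0.1069, 0.0683]
ee_rot: [[-1.0, -0.0, -0.001], [-0.0, 1.0, -0.001], [0.001, -0.001, -1.0]]
wrist_force: [-5.1, -0.0, -4.4]
gripper_width: 0.155
gripper_force: 30.0
```

Request:
{"method": "drive_tool", "body": {"moves": [{"delta_pos":[0,0,0],"turn":0,"claw":0.6},{"delta_pos":[0,0,0],"turn":0,"claw":0.6},{"delta_pos":[0,0,0],"turn":0,"claw":0.6},{"delta_pos":[0,0,0],"turn":0,"claw":0.6},{"delta_pos":[0,0,-20],"turn":0,"claw":0.6},{"delta_pos":[0,0,-40],"turn":0,"claw":0.6},{"delta_pos":[0,0,-50],"turn":0,"claw":0.6},{"delta_pos":[40,0,-20],"turn":0,"claw":0.6},{"delta_pos":[0,50,0],"turn":0,"claw":0.6},{"delta_pos":[0,50,0],"turn":0,"claw":0.6},{"delta_pos":[0,50,0],"turn":0,"claw":0.6},{"delta_pos":[0,50,0],"turn":0,"claw":0.6}]}}

```text
time_s: 50.58
tcp_pos: [0.4428, 0.095, 0.1988]
ee_rot: [[-1.0, 0.0, 0.002], [0.0, 1.0, 0.001], [-0.002, 0.001, -1.0]]
wrist_force: [0.5, 0.3, -0.2]
gripper_width: 0.6
gripper_force: 0.0
```

Request:
{"method": "drive_tool", "body": {"moves": [{"delta_pos":[0,50,0],"turn":0,"claw":0.6},{"delta_pos":[0,50,0],"turn":0,"claw":0.6},{"delta_pos":[0,0,0],"turn":0,"claw":0.6},{"delta_pos":[0,0,0],"turn":0,"claw":0.6}]}}

```text
time_s: 51.08
tcp_pos: [0.4425, 0.1932, 0.1981]
ee_rot: [[-1.0, -0.0, -0.0], [-0.0, 1.0, -0.0], [0.0, -0.0, -1.0]]
wrist_force: [-0.2, -0.5, -0.1]
gripper_width: 0.598
gripper_force: 0.0
```

```bash
python3 -c "
from h import *
c=snap('top','top4.png'); W=cloud(c)
cv2.imwrite('pics/crop4.png',cv2.resize(c['color'][150:310,190:480,::-1],None,fx=2.7,fy=2.7))
rects(W,(315,400,215,305),.052,.0625);rects(W,(335,470,220,300),.066,.085);rects(W,(335,470,220,300),.09,.13);rects(W,(200,300,155,225),.015,.045);rects(W,(330,440,165,210),.02,.12)"
```

```text
px [342. 261.] n 1361 z 0.0599 c [482.8 -50.9] size [169.5  73.5] ang 3.4
px [365. 291.] n 42 z 0.0595 c [ 404.6 -105.9] size [37.9  5.3] ang 89.2
px [364. 260.] n 727 z 0.0739 c [ 483.2 -106.7] size [149.1  44. ] ang 0.2
px [365. 259.] n 284 z 0.1068 c [ 481.5 -106.6] size [118.4  14.2] ang 0.3
px [240. 175.] n 352 z 0.0303 c [726.5 215.9] size [ 97.4 217.8] ang 29.9
px [273. 189.] n 432 z 0.0359 c [682. 131.] size [45.3 65.9] ang 89.3
px [229. 190.] n 461 z 0.0361 c [680.4 249.5] size [66.9 45.2] ang 0.6
px [251. 190.] n 445 z 0.0360 c [679.8 190.7] size [45.9 65.8] ang 89.5
px [250. 213.] n 199 z 0.0312 c [616.3 190.3] size [ 23.3 199.8] ang 5.2
px [389. 188.] n 1823 z 0.0815 c [ 675.7 -168. ] size [ 65.7 222.8] ang 2.8
```

View pics/crop4.png

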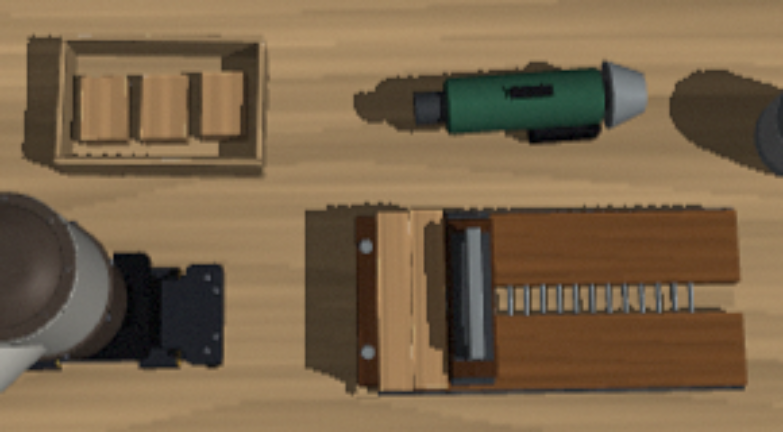

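The crop shows both slats tight against the fence (395,300)/(428,300), the carriage at (470,300) and the three offcuts in the box. The bar top measures 106.8 mm, so it is right down, and the opening is about 66 mm. Handing in.

```bash
python3 -c "
from station import ticket
print(ticket.finish_job())"
```

```text
the job is handed in; nothing more can be done
None
```

I handed the job in, but no verdict came back. My last measurements show all three offcuts in the scrap box, both slats flat and tight against the fence, the bar right down with the opening about 66 mm, and the grinder, tin and bottle untouched.

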